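# Slide the last diaphragm plate out of the crowded drawer and complete the pile

## Task

In the crowded drawer, reach down into the gap behind the red diaphragm plate, the only one among its neighbours, and slide the plate forward along the floor, without lifting it, until all of it lies on the folded-down flap. Then pick it up and set it gently, flat and edge to edge, on top of the two red plates piled on the black mat. Do not shift or tip the springs, gauge and nuts around it, and leave the wrench, the yellow cap and the pile where they are.

Things in the scene. Friction and masses are not known exactly. Their poses are not given: they have to be found in the camera images.
- disc: the red diaphragm plate to be fetched (rigid steel-backed disc, bright steel dot on top), 60 mm diameter, 12 mm thick, about 0.1 kg, lying flat on the drawer floor about 66 mm behind the mouth, 50 mm left or right of the middle, with a spring close on either side. Its front is open; among its neighbours only the bare floor between its far edge and the nut behind, some 55 mm long, admits fingers. Origin: centre of its underside; z up.
- drawer: fixed wooden drawer half out of a low chest, front flap folded down level with its floor. Origin: on the counter under the middle of the mouth (line between flap and floor); x into the drawer, y left, z up. Floor: top at z = 8 mm, x = 0 to 190 mm; side walls along it, inner faces at y = +-116 mm, 8 mm thick, tops at z = 30 mm.
- flap_mid (a point): middle of the flap's top, 57 mm in front of the mouth (-x) and 8 mm above the counter, axes as the drawer's. The flap is flat and level with the drawer floor, 114 mm long (x) by 246 mm wide (y), without walls; the lane from the disc forward to it is free.
- chest_edge (a point): top front edge of the chest at its middle, 190 mm behind the mouth, 57 mm above the counter, axes as the drawer's. The chest is 290 mm wide and reaches 180 mm farther back.
- mat: fixed black rubber mat, 100 x 100 x 4 mm, on the counter beside the drawer (left or right), carrying the pile. Origin: centre of its underside.
- plate_a: lower of the two red diaphragm plates already piled on the mat, same make as the disc (60 mm diameter, 12 mm thick, 0.1 kg, loose). Origin: centre of its underside.
- plate_b: upper plate of that pile, same make, its top 28 mm above the counter. Origin: centre of its underside.
- gauge: chrome pressure gauge lying face up in the drawer, 56 mm diameter, 26 mm high, loose, in the lane beside the disc. Origin: centre of its underside.
- spring0: brass regulator spring standing loose in the drawer (left seen from the robot), 24 mm diameter, 38 mm high, 60 g, easily tipped. Origin: centre of its underside.
- spring1: brass regulator spring standing loose in the drawer (middle seen from the robot), 24 mm diameter, 38 mm high, 60 g, easily tipped. Origin: centre of its underside.
- spring2: brass regulator spring standing loose in the drawer (right seen from the robot), 24 mm diameter, 38 mm high, 60 g, easily tipped. Origin: centre of its underside.
- nut0: brass union nut standing loose in the drawer (left, rear), 28 to 30 mm across, 24 mm high. Origin: centre of its underside.
- nut1: brass union nut standing loose in the drawer (right, rear), 28 to 30 mm across, 24 mm high. Origin: centre of its underside.
- wrench: steel wrench lying on the counter on the other side of the drawer from the pile, 170 mm long, loose. Origin: about its middle, on the counter.
- cap: yellow safety cap, 44 mm diameter, 32 mm high, loose on the counter to the left of the drawer. Origin: centre of its underside.
Not all that is in view belongs to the job. Leave any turquoise or white look-alike of the plate_b alone. What is shaped like the disc but turquoise is not meant.

How it is judged:
By the outcome, as a careful person would: the job done as asked, in the order asked, and still so for the second after the job is handed in, with the robot touching nothing.
It also fails if it takes over 61 s, if anything falls off the work surface, if the arm or the gripper's body presses on something with over 40 N, if the wrist force passes 120 N, or if a joint passes its speed limit or range.

## Robot

A 7-joint arm with a two-finger parallel gripper is mounted at the origin on the work surface. World frame = base frame: x ahead of the robot, y to its left, z up, the work surface at z = 0. Lengths are in m, angles in degrees, forces in N, time in s.
With the tool pointing down it reaches from about 0.425 to 0.875 m from the base axis. Payload 4.7 kg.
Tool frame: the origin (TCP) lies on the mounting face of the last link; the fingertips stand 182 mm ahead of it and the grasp point (between the pads) lies 164 mm ahead of it; z points along the fingers, y is the line along which they close (so a half turn about z gives the same grasp; the last joint's range is limited). The gripper opens to 87 mm and grips with 3 to 60 N. Pads are 19 mm wide; open, the fingers measure 117 mm over their backs; the gripper's body (75 mm by 190 mm) begins 51 mm behind the grasp point.
Start: joints at [72.198, 18.392, -4.016, 83.108, 1.295, 78.541, -3.26], TCP at [0.207, -0.616, 0.405] pointing down, gripper open.
Joint ranges: [-163.93, 163.93], [-17.29, 119.83], [-79.2, 71.16], [3.27, 140.29], [-89.18, 269.18], [5.43, 117.66], [-154.24, 154.24]. Speed limits (degrees/s): [147.25, 147.25, 180, 180, 180, 180, 180].

## Interface

Orientations are given as [roll, pitch, yaw] about the fixed x, y, z axes, in that order (R = Rz(yaw) Ry(pitch) Rx(roll)).
In Python, from cell import env gives the robot as it stands.
- The arm moves only by the tool servo_tool, never from a script. Its argument "plan" is a list of rows, each an object with "xyz": the shift along the tool's x, y, z in cm, a list of three; "twist": the turn, a rotation vector about the tool's x, y, z in degrees, a list of three; "jaw": the closure, from 0 (fully open) to 1 (shut). In form: [{"xyz": [x, y, z], "twist": [wx, wy, wz], "jaw": jaw}, ...]. A call has 1 to 10 rows; each row is the pose to reach, as a shift and turn from the pose commanded when the call began, along the tool's axes at that moment; what a row does not reach only later rows make up. A row lasts 1/12 s, in which the tool goes at most 41.7 mm and 7.16 degrees, less where a joint would pass 70% of its speed; a pose out of reach is approached as far as the arm can. A call with a gripper value outside its range is refused whole. The fingers move at their own pace and stop on an object; "newtons" is the grip in N (left out, the last holds). Time passes only in rows, so rows that repeat a pose let the fingers close. It gives the time, the measured TCP pose, the force, the opening and the grip force at its end, in the units of the state.
- env.get_obs(): the state, without advancing time (a new reading comes with each control period).
- env.read_camera(name): name is "side" or "top" or "wrist"; returns a dict with "img" (420x560x3 uint8, red, green, blue), "camera_matrix" (3x3 intrinsics, pixels), "R" (3x3) and "t" (3): a world point X has camera coordinates R X + t. Camera axes: x right, y down, z forward; pixel columns grow to the right and rows downward; lengths in m; the calibration is good to about 2 mm. A picture is of the moment at which its call begins. There is no depth.
- env.sign_off(): hands the job in; it is judged then, once.
The state is a dict: "time_s": time; "qpos": joint angles; "joint_velocities": joint speeds; "effort": joint torques, N m; "tool_pos": TCP position; "tool_rot": TCP orientation; "force": force on the tool from outside, world axes, zero at the start; "wrist_torque": the same for the moment, N m; "grip_width": finger opening in m; "grasp_force": force on a finger pad.
Only numpy, scipy, OpenCV 4.12 (cv2) and the standard library are available. Lean on these libraries where they do the work, as an engineer would, in place of code of your own. Each camera call takes 0.05 s, during which the arm holds its last target. There are 200 camera calls.

## Working session

There is one attempt and no reset: what is moved stays moved. The work goes in short steps, Python scripts to look and compute and a tool call to move; the robot and the scene stay as the last step left them, time stands still between calls to the robot, and variables do not carry over. Pictures are saved under pics/ and viewed, at most 10 in all, crops included, and the job is handed in when it is done.

Besides the shell and the picture viewer there is one more tool, called after "Request:" by a JSON object that holds its "fn" and its "kwargs", one argument or row to a line. servo_tool: Moves the arm, as the interface text tells. Its arguments: {"type":"object","properties":{"plan":{"type":"array","items":{"type":"object","properties":{"xyz":{"type":"array","items":{"type":"number"}},"twist":{"type":"array","items":{"type":"number"}},"jaw":{"type":"number"}}}},"newtons":{"type":"number"}},"required":["plan"]}

```bash
mkdir -p pics; ls; python3 - <<'E'
from cell import env
import cv2,numpy as np,pickle
o=env.get_obs();print({k:np.round(v,3) for k,v in o.items()})
for n in("top","side"):
    c=env.read_camera(n);cv2.imwrite(f"pics/{n}0.png",c["img"][:,:,::-1]);pickle.dump(c,open(f"{n}0.pkl","wb"))
    print(n,np.round(-c["R"].T@c["t"],3))
E
```

```text
pics
{'time_s': np.float64(0.0), 'qpos': array([72.198, 18.44 , -4.015, 83.174,  1.296, 78.542, -3.26 ]), 'joint_velocities': array([-0.017,  0.065, -0.092,  0.059, -0.105,  0.031, -0.11 ]), 'effort': array([ 0.0000e+00, -4.9129e+01, -4.0400e-01, -3.1253e+01, -6.4000e-02,
        4.4000e-02,  0.0000e+00]), 'tool_pos': array([ 0.207, -0.616,  0.404]), 'tool_rot': array([-1.7989e+02,  7.0000e-03,  1.8611e+01]), 'force': array([ 1.018,  0.128, -0.388]), 'wrist_torque': array([-0.007,  0.044,  0.048]), 'grasp_force': np.float64(0.0), 'grip_width': np.float64(0.087)}
top [0.447 0.04  1.097]
side [0.179 0.595 0.883]
```

View pics/top0.png

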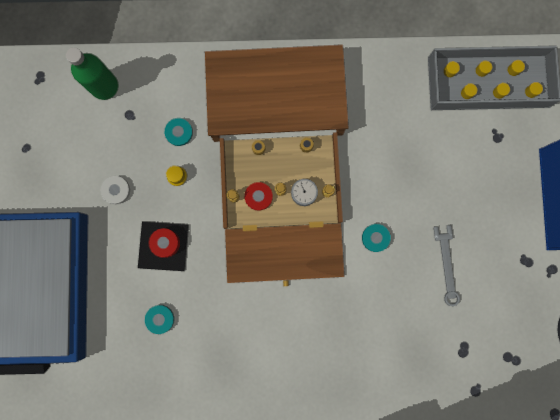

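View pics/side0.png

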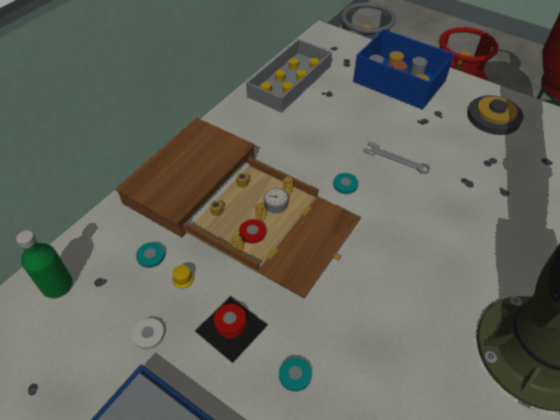

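The top view shows the drawer with its red disc at (259,196). There are springs at (233,196), (281,188) and (329,190), the gauge at (304,191), and nuts at (259,147) and (307,145).

Things that could be mistaken for the disc:
- the red pile on the mat at (163,242)
- turquoise plates at (178,132), (376,237) and (159,319)
- a white plate at (115,189)

I choose the red one inside the drawer at (259,196), and will check it with a close crop.

```bash
cat > h.py <<'E'
import cv2,numpy as np,pickle
def ray(c,uv,z):
    K,R,t=c["camera_matrix"],c["R"],c["t"]
    C=-R.T@t; d=R.T@np.linalg.solve(K,[uv[0],uv[1],1.])
    return (C+d*(z-C[2])/d[2])
def proj(c,X):
    p=c["camera_matrix"]@(c["R"]@np.asarray(X,float)+c["t"]);return p[:2]/p[2]
def blobs(c,lo,hi,amin=30):
    h=cv2.cvtColor(c["img"],cv2.COLOR_RGB2HSV)
    m=cv2.inRange(h,np.array(lo),np.array(hi))
    if lo[0]==0: m|=cv2.inRange(h,np.array([172,lo[1],lo[2]]),np.array([180,255,255]))
    cs,_=cv2.findContours(m,cv2.RETR_EXTERNAL,cv2.CHAIN_APPROX_NONE)
    return [k for k in cs if cv2.contourArea(k)>amin]
RED=((0,150,60),(8,255,255))
E
python3 - <<'E'
from h import *
for n in("top","side"):
    c=pickle.load(open(f"{n}0.pkl","rb"))
    for k in blobs(c,*RED):
        (u,v),ax,a=cv2.fitEllipse(k);print(n,"red",round(u,1),round(v,1),np.round(ax,1),[np.round(ray(c,(u,v),z),4)[:2] for z in(.02,.028)])
c=pickle.load(open("top0.pkl","rb"))
# flap corners at z=.008, (crude picks)
for p in [(227,227),(342,222),(344,276),(228,282)]: print(p,np.round(ray(c,p,.008),3))
for nm,p,z in [("s0",(233,196),.038),("s1",(281,188),.038),("s2",(329,190),.038),("g",(304,191),.026),("n0",(259,147),.024),("n1",(307,145),.024),("chestL",(209,135),.057),("chestR",(347,130),.057)]: print(nm,np.round(ray(c,p,z),3))
cv2.imwrite("pics/crop1.png",cv2.resize(c["img"][120:290,130:360,::-1],None,fx=3.4,fy=3.4,interpolation=cv2.INTER_CUBIC))
E
```

```text
top red 163.1 242.6 [28.8 29.3] [array([0.502 , 0.2861]), array([0.5016, 0.2843])]
top red 258.2 195.8 [27.3 27.6] [array([0.5957, 0.0863]), array([0.5946, 0.086 ])]
side red 229.6 320.3 [31.7 33.9] [array([0.5025, 0.2873]), array([0.4996, 0.2902])]
side red 252.2 230.6 [22.9 26.3] [array([0.5949, 0.0909]), array([0.5911, 0.0956])]
side red 554.9 93.3 [ 5.8 13.4] [array([ 0.1925, -0.7663]), array([ 0.1924, -0.7537])]
side red 556.3 64.2 [ 7.6 23. ] [array([ 0.2283, -0.9063]), array([ 0.2278, -0.8924])]
side red 470.1 49.1 [42.  55.9] [array([ 0.4639, -0.8372]), array([ 0.4613, -0.8239])]
(227, 227) [0.532 0.154 0.008]
(342, 222) [ 0.537 -0.089  0.008]
(344, 276) [ 0.424 -0.09   0.008]
(228, 282) [0.417 0.153 0.008]
s0 [0.594 0.138 0.038]
s1 [0.608 0.038 0.038]
s2 [ 0.602 -0.061  0.038]
g [ 0.603 -0.01   0.026]
n0 [0.699 0.082 0.024]
n1 [ 0.701 -0.019  0.024]
chestL [0.719 0.183 0.057]
chestR [ 0.723 -0.101  0.057]
```

View pics/crop1.png

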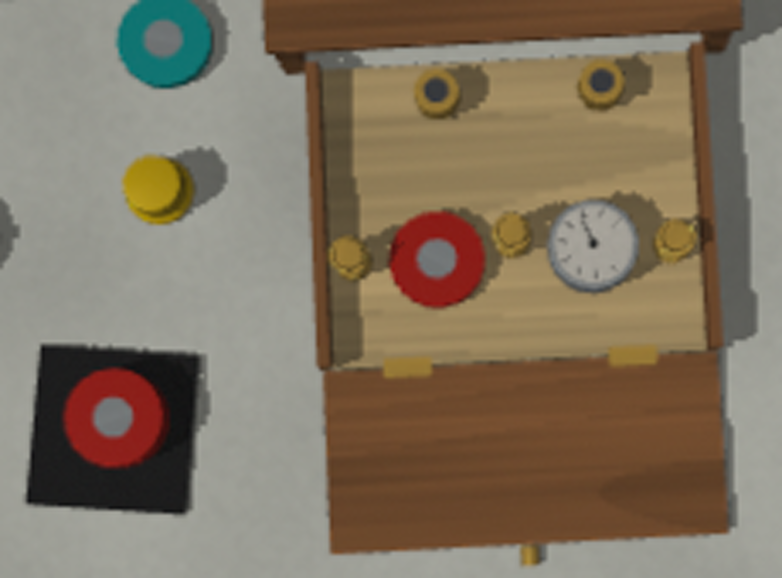

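The crop confirms the choice: the red disc with its steel dot sits at (437,258) in the crop, with a spring close on either side and the bare gap behind it up to the nut at (437,92). I'll move to a hover above the gap.

Request:
{"fn": "servo_tool", "kwargs": {
  "plan": [
    {"xyz":[63.5,-52.9,0],"twist":[0,0,17.6],"jaw":0},
    {"xyz":[63.5,-52.9,0],"twist":[0,0,17.6],"jaw":0},
    {"xyz":[63.5,-52.9,0],"twist":[0,0,17.6],"jaw":0},
    {"xyz":[63.5,-52.9,0],"twist":[0,0,17.6],"jaw":0},
    {"xyz":[63.5,-52.9,0],"twist":[0,0,17.6],"jaw":0},
    {"xyz":[63.5,-52.9,0],"twist":[0,0,17.6],"jaw":0},
    {"xyz":[63.5,-52.9,0],"twist":[0,0,17.6],"jaw":0},
    {"xyz":[63.5,-52.9,0],"twist":[0,0,17.6],"jaw":0},
    {"xyz":[63.5,-52.9,0],"twist":[0,0,17.6],"jaw":0},
    {"xyz":[63.5,-52.9,0],"twist":[0,0,17.6],"jaw":0}
  ]
}}

```text
time_s: 0.93
tool_pos: [0.4262, -0.2591, 0.4045]
tool_rot: [180.0, 0.0, 1.0]
force: [0.9, 0.2, 0.7]
grip_width: 0.0868
grasp_force: 0.0
```

```bash
cat >> h.py <<'E'
from scipy.spatial.transform import Rotation as Ro
def go(env,p,yaw=1.0):
    o=env.get_obs(); R=Ro.from_euler("xyz",o["tool_rot"],degrees=True); T=Ro.from_euler("xyz",[180,0,yaw],degrees=True)
    print("at",np.round(o["tool_pos"],4),np.round(o["tool_rot"],1),"t",o["time_s"],"w",round(float(o["grip_width"]),4),"q7",round(o["qpos"][6]))
    print("xyz cm",np.round(100*R.inv().apply(np.array(p)-o["tool_pos"]),2),"twist",np.round((R.inv()*T).as_rotvec(degrees=True),1))
E
python3 -c "
from h import *; from cell import env
go(env,(.640,.088,.404))"
```

```text
at [ 0.4262 -0.2591  0.4045] [180.   0.   1.] t 0.9333 w 0.0868 q7 -61
xyz cm [ 21.99 -34.33   0.04] twist [0. 0. 0.]
```

Request:
{"fn": "servo_tool", "kwargs": {
  "plan": [
    {"xyz":[22,-34.3,0],"twist":[0,0,0],"jaw":0.77},
    {"xyz":[22,-34.3,0],"twist":[0,0,0],"jaw":0.77},
    {"xyz":[22,-34.3,0],"twist":[0,0,0],"jaw":0.77},
    {"xyz":[22,-34.3,0],"twist":[0,0,0],"jaw":0.77},
    {"xyz":[22,-34.3,0],"twist":[0,0,0],"jaw":0.77},
    {"xyz":[22,-34.3,0],"twist":[0,0,0],"jaw":0.77},
    {"xyz":[22,-34.3,0],"twist":[0,0,0],"jaw":0.77},
    {"xyz":[22,-34.3,0],"twist":[0,0,0],"jaw":0.77},
    {"xyz":[22,-34.3,0],"twist":[0,0,0],"jaw":0.77},
    {"xyz":[22,-34.3,0],"twist":[0,0,0],"jaw":0.77}
  ]
}}

```text
time_s: 1.77
tool_pos: [0.6403, 0.089, 0.4041]
tool_rot: [-179.9, 0.0, 1.1]
force: [-0.8, -0.1, 0.0]
grip_width: 0.0282
grasp_force: 0.0
```

Request:
{"fn": "servo_tool", "kwargs": {
  "plan": [
    {"xyz":[0,0,0],"twist":[0,0,0],"jaw":0.77},
    {"xyz":[0,0,0],"twist":[0,0,0],"jaw":0.77}
  ]
}}

```text
time_s: 1.93
tool_pos: [0.6397, 0.0884, 0.4036]
tool_rot: [-179.9, 0.1, 1.3]
force: [0.6, 0.0, 0.4]
grip_width: 0.0216
grasp_force: 0.0
```

```bash
python3 -c "
from h import *; from cell import env
go(env,(.655,.088,.250))
c=env.read_camera('wrist');cv2.imwrite('pics/w1.png',c['img'][:,:,::-1]);pickle.dump(c,open('w1.pkl','wb'))
print(-c['R'].T@c['t'])
for k in blobs(c,*RED,200):
    e=cv2.fitEllipse(k);print(e,ray(c,e[0],.02),cv2.boundingRect(k))
"
```

```text
at [0.6397 0.0884 0.4036] [-1.799e+02  1.000e-01  1.300e+00] t 1.9333 w 0.0216 q7 -108
xyz cm [ 1.56  0.1  15.35] twist [-0.1  0.1  0.3]
[0.71143137 0.09079965 0.38353483]
((275.31121826171875, 221.05194091796875), (54.019500732421875, 55.253379821777344), 89.28048706054688) [0.5988061  0.08767711 0.02      ] (248, 194, 56, 55)
```

View pics/w1.png

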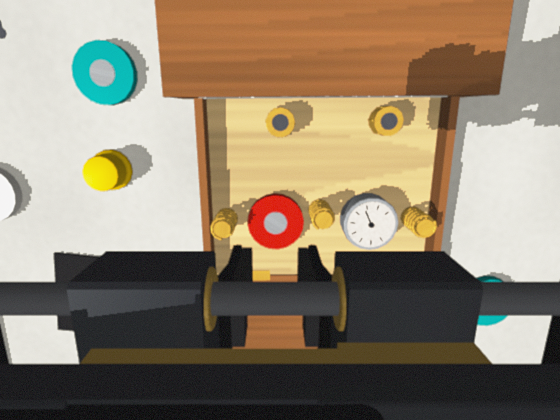

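The wrist view shows the disc at (275,221), springs at (222,222) and (321,213), the nut behind at (281,122), and the gap between disc and nut clear around (278,165).

```bash
python3 -c "
from h import *
c=pickle.load(open('w1.pkl','rb'))
for n,p,z in [('nutfront',(281,137),.012),('nut0',(281,122),.024),('s0 top',(225,211),.038),('s1 top',(320,203),.038),('s0 base',(219,237),.008),('s1 base',(322,226),.008),('gapfront',(276,194),.02),('wallL a',(208,100),.03),('wallL b',(214,245),.03),('wallR a',(447,100),.03),('wallR b',(434,250),.03),('hinge',(262,275),.008)]: print(n,np.round(ray(c,p,z),4))
"
```

```text
nutfront [0.6851 0.084  0.012 ]
nut0 [0.7001 0.0847 0.024 ]
s0 top [0.6136 0.1379 0.038 ]
s1 top [0.624  0.0443 0.038 ]
s0 base [0.5753 0.149  0.008 ]
s1 base [0.5907 0.0366 0.008 ]
gapfront [0.6279 0.0877 0.02  ]
wallL a [0.7187 0.1535 0.03  ]
wallL b [0.5743 0.1509 0.03  ]
wallR a [ 0.724  -0.0696  0.03  ]
wallR b [ 0.5743 -0.0786  0.03  ]
hinge [0.5308 0.1011 0.008 ]
```

Request:
{"fn": "servo_tool", "kwargs": {
  "plan": [
    {"xyz":[1.7,0.05,4],"twist":[0,0,0],"jaw":0.77},
    {"xyz":[1.7,0.05,8],"twist":[0,0,0],"jaw":0.77},
    {"xyz":[1.7,0.05,12],"twist":[0,0,0],"jaw":0.77},
    {"xyz":[1.7,0.05,14.5],"twist":[0,0,0],"jaw":0.77},
    {"xyz":[1.7,0.05,14.5],"twist":[0,0,0],"jaw":0.77},
    {"xyz":[1.7,0.05,14.5],"twist":[0,0,0],"jaw":0.77}
  ]
}}

```text
time_s: 2.48
tool_pos: [0.6561, 0.0833, 0.2588]
tool_rot: [179.9, 0.2, 0.9]
force: [0.5, 1.4, 1.0]
grip_width: 0.02
grasp_force: 0.0
```

```bash
python3 -c "
from h import *; from cell import env
go(env,(.657,.088,.193),1.2)
c=env.read_camera('wrist');cv2.imwrite('pics/w2.png',c['img'][:,:,::-1]);pickle.dump(c,open('w2.pkl','wb'))
for k in blobs(c,*RED,200):
    e=cv2.fitEllipse(k);print(e,ray(c,e[0],.02),cv2.boundingRect(k))
"
```

```text
at [0.6561 0.0833 0.2588] [179.9   0.2   0.9] t 2.4833 w 0.02 q7 -111
xyz cm [ 0.12 -0.48  6.58] twist [ 0.1  0.2 -0.3]
((273.1487121582031, 329.94854736328125), (31.683794021606445, 58.86850357055664), 81.91095733642578) [0.5811671 0.0832438 0.02     ] (247, 315, 55, 32)
((272.0279846191406, 273.0567932128906), (18.71240997314453, 47.46332931518555), 94.6911849975586) [0.6239843  0.08464752 0.02      ] (254, 263, 43, 19)
```

View pics/w2.png

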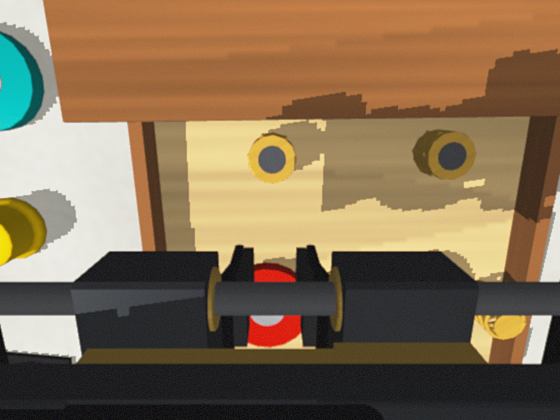

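The close view shows the disc (272,273 to 330) between the two fingers, with clear floor behind it up to the nut at (272,158). I'll settle and re-read the pose.

Request:
{"fn": "servo_tool", "kwargs": {
  "plan": [
    {"xyz":[0,-0.3,1],"twist":[0,0,0],"jaw":0.77},
    {"xyz":[0,-0.3,1],"twist":[0,0,0],"jaw":0.77},
    {"xyz":[0,-0.3,1],"twist":[0,0,0],"jaw":0.77}
  ]
}}

```text
time_s: 2.78
tool_pos: [0.6567, 0.0889, 0.2509]
tool_rot: [180.0, -0.1, 1.0]
force: [0.2, 0.2, 0.2]
grip_width: 0.0196
grasp_force: 0.0
```

```bash
python3 -c "
from h import *; from cell import env
go(env,(.657,.087,.193),1.2)
c=env.read_camera('wrist')
for k in blobs(c,*RED,200):
    e=cv2.fitEllipse(k);print(e,ray(c,e[0],.02),cv2.boundingRect(k))
import numpy as np
for n,x in [('L',(.657,.097+.0,.08))]: pass
o=env.get_obs();R=Ro.from_euler('xyz',o['tool_rot'],degrees=True)
print('tip mid px',proj(c,o['tool_pos']+R.apply([0,0,.182])))
"
```

```text
at [0.6567 0.0889 0.2509] [ 1.8e+02 -1.0e-01  1.0e+00] t 2.7833 w 0.0196 q7 -111
xyz cm [0.01 0.19 5.79] twist [ 0.  -0.1 -0.2]
((274.7608642578125, 331.8731689453125), (40.652427673339844, 59.20198440551758), 91.01973724365234) [0.58696737 0.08787624 0.02      ] (247, 315, 58, 34)
((275.0627136230469, 276.4853210449219), (10.697772026062012, 45.058841705322266), 89.4430923461914) [0.62719559 0.0884689  0.02      ] (254, 271, 42, 11)
tip mid px [275.92629401 264.29803388]
```

Request:
{"fn": "servo_tool", "kwargs": {
  "plan": [
    {"xyz":[0,0.1,1.5],"twist":[0,0,0],"jaw":0.77},
    {"xyz":[0,0.1,3],"twist":[0,0,0],"jaw":0.77},
    {"xyz":[0,0.1,4.2],"twist":[0,0,0],"jaw":0.77},
    {"xyz":[0,0.1,5],"twist":[0,0,0],"jaw":0.77},
    {"xyz":[0,0.1,5.4],"twist":[0,0,0],"jaw":0.77},
    {"xyz":[0,0.1,5.7],"twist":[0,0,0],"jaw":0.77},
    {"xyz":[0,0.1,5.7],"twist":[0,0,0],"jaw":0.77},
    {"xyz":[0,0.1,5.7],"twist":[0,0,0],"jaw":0.77}
  ]
}}

```text
time_s: 3.5
tool_pos: [0.6568, 0.0876, 0.1929]
tool_rot: [-180.0, -0.0, 1.0]
force: [-0.0, 0.2, 0.4]
grip_width: 0.0198
grasp_force: 0.0
```

Request:
{"fn": "servo_tool", "kwargs": {
  "plan": [
    {"xyz":[-0.6,0,0],"twist":[0,0,0],"jaw":0.77},
    {"xyz":[-1.2,0,0],"twist":[0,0,0],"jaw":0.77},
    {"xyz":[-1.6,0,0],"twist":[0,0,0],"jaw":0.77},
    {"xyz":[-2.0,0,0],"twist":[0,0,0],"jaw":0.77},
    {"xyz":[-2.4,0,0],"twist":[0,0,0],"jaw":0.77},
    {"xyz":[-2.8,0,0],"twist":[0,0,0],"jaw":0.77},
    {"xyz":[-3.2,0,0],"twist":[0,0,0],"jaw":0.77},
    {"xyz":[-3.6,0,0],"twist":[0,0,0],"jaw":0.77},
    {"xyz":[-4.0,0,0],"twist":[0,0,0],"jaw":0.77},
    {"xyz":[-4.4,0,0],"twist":[0,0,0],"jaw":0.77}
  ]
}}

```text
time_s: 4.33
tool_pos: [0.6123, 0.0867, 0.1928]
tool_rot: [180.0, -0.0, 1.0]
force: [1.3, 0.2, 0.8]
grip_width: 0.0197
grasp_force: 0.3
```

```bash
cat > look.py <<'E'
from h import *; from cell import env
o=env.get_obs();print(np.round(o['tool_pos'],4),np.round(o['force'],1),o['time_s'])
for n in ('top','side'):
    c=env.read_camera(n);pickle.dump(c,open(n+'1.pkl','wb'))
    for k in blobs(c,*RED,60):
        if cv2.boundingRect(k)[0]>430: continue
        e=cv2.fitEllipse(k);print(n,np.round(e[0],1),np.round(e[1],1),np.round(ray(c,e[0],.02),4))
E
python3 look.py; python3 -c "
from h import *
c=pickle.load(open('side1.pkl','rb'));cv2.imwrite('pics/s1.png',cv2.resize(c['img'][130:330,110:370,::-1],None,fx=3,fy=3,interpolation=cv2.INTER_CUBIC))"
```

```text
[0.6123 0.0867 0.1928] [1.3 0.2 0.8] 4.3333
top [163.4 242.6] [28.8 29.8] [0.502  0.2854 0.02  ]
side [229.7 320.5] [32.  34.5] [0.5024 0.2875 0.02  ]
side [261.4 235.2] [23.6 27.2] [0.5712 0.0897 0.02  ]
```

View pics/s1.png

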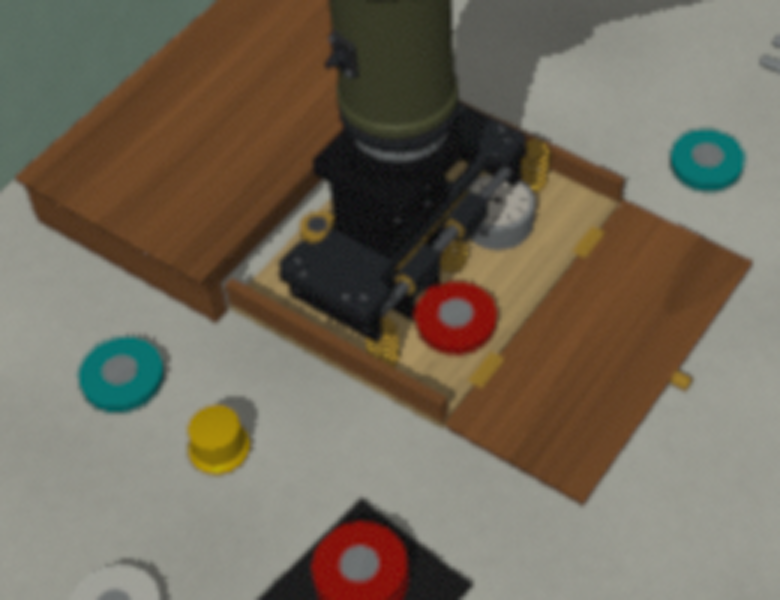

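The side crop shows the disc at (455,315), ahead of the fingers and past the upright springs at (383,345) and (455,255). I'll continue the push.

Request:
{"fn": "servo_tool", "kwargs": {
  "plan": [
    {"xyz":[-0.5,0,0],"twist":[0,0,0],"jaw":0.77},
    {"xyz":[-1.0,0,0],"twist":[0,0,0],"jaw":0.77},
    {"xyz":[-1.5,0,0],"twist":[0,0,0],"jaw":0.77},
    {"xyz":[-2.0,0,0],"twist":[0,0,0],"jaw":0.77},
    {"xyz":[-2.5,0,0],"twist":[0,0,0],"jaw":0.77},
    {"xyz":[-3.0,0,0],"twist":[0,0,0],"jaw":0.77},
    {"xyz":[-3.5,0,0],"twist":[0,0,0],"jaw":0.77},
    {"xyz":[-4.0,0,0],"twist":[0,0,0],"jaw":0.77},
    {"xyz":[-4.5,0,0],"twist":[0,0,0],"jaw":0.77},
    {"xyz":[-5.0,0,0],"twist":[0,0,0],"jaw":0.77}
  ]
}}

```text
time_s: 5.27
tool_pos: [0.5621, 0.0858, 0.1927]
tool_rot: [180.0, 0.0, 1.0]
force: [-0.3, 1.4, 1.2]
grip_width: 0.0199
grasp_force: 0.2
```

Request:
{"fn": "servo_tool", "kwargs": {
  "plan": [
    {"xyz":[-0.5,0,0],"twist":[0,0,0],"jaw":0.77},
    {"xyz":[-1.0,0,0],"twist":[0,0,0],"jaw":0.77},
    {"xyz":[-1.5,0,0],"twist":[0,0,0],"jaw":0.77},
    {"xyz":[-2.0,0,0],"twist":[0,0,0],"jaw":0.77},
    {"xyz":[-2.5,0,0],"twist":[0,0,0],"jaw":0.77},
    {"xyz":[-3.0,0,0],"twist":[0,0,0],"jaw":0.77},
    {"xyz":[-3.5,0,0],"twist":[0,0,0],"jaw":0.77},
    {"xyz":[-3.9,0,0],"twist":[0,0,0],"jaw":0.77},
    {"xyz":[-4.1,0,0],"twist":[0,0,0],"jaw":0.77},
    {"xyz":[-4.1,0,0],"twist":[0,0,0],"jaw":0.77}
  ]
}}

```text
time_s: 6.1
tool_pos: [0.5211, 0.0851, 0.1927]
tool_rot: [180.0, 0.0, 1.0]
force: [-0.3, -0.4, 0.5]
grip_width: 0.02
grasp_force: 0.0
```

```bash
python3 look.py
```

```text
[0.5211 0.0851 0.1927] [-0.3 -0.4  0.5] 6.1
top [163.4 242.6] [28.9 29.6] [0.502  0.2856 0.02  ]
side [229.6 320.4] [32.  34.6] [0.5024 0.2875 0.02  ]
side [297.1 254.8] [26.  28.4] [0.48   0.0882 0.02  ]
```

Request:
{"fn": "servo_tool", "kwargs": {
  "plan": [
    {"xyz":[0.5,0,0],"twist":[0,0,0],"jaw":0.77},
    {"xyz":[0.8,0,0],"twist":[0,0,0],"jaw":0.77},
    {"xyz":[0.8,0,-3],"twist":[0,0,0],"jaw":0.77},
    {"xyz":[0.8,0,-6],"twist":[0,0,0],"jaw":0.3},
    {"xyz":[0.8,0,-10],"twist":[0,0,0],"jaw":0},
    {"xyz":[4.8,0,-14],"twist":[0,0,0],"jaw":0},
    {"xyz":[8.8,0,-18],"twist":[0,0,0],"jaw":0},
    {"xyz":[10.8,0,-20],"twist":[0,0,0],"jaw":0},
    {"xyz":[10.8,0,-20],"twist":[0,0,0],"jaw":0},
    {"xyz":[10.8,0,-20],"twist":[0,0,0],"jaw":0}
  ]
}}

```text
time_s: 7.03
tool_pos: [0.6329, 0.0867, 0.3961]
tool_rot: [-179.9, -0.4, 0.9]
force: [0.1, 0.4, -0.2]
grip_width: 0.0589
grasp_force: 0.0
```

Request:
{"fn": "servo_tool", "kwargs": {
  "plan": [
    {"xyz":[0,0,0],"twist":[0,0,0],"jaw":0},
    {"xyz":[0,0,0],"twist":[0,0,0],"jaw":0}
  ]
}}

```text
time_s: 7.2
tool_pos: [0.6287, 0.0872, 0.3909]
tool_rot: [180.0, 0.2, 1.0]
force: [0.7, -0.1, -0.1]
grip_width: 0.0719
grasp_force: 0.0
```

```bash
python3 look.py; python3 -c "
from h import *; from cell import env
go(env,(.481,.0858,.30),1.)
c=env.read_camera('wrist');pickle.dump(c,open('w3.pkl','wb'))
for k in blobs(c,*RED,200):
    e=cv2.fitEllipse(k);print('wrist',e,ray(c,e[0],.02),ray(c,e[0],.028),cv2.boundingRect(k))
t=pickle.load(open('top1.pkl','rb'))
a=cv2.resize(c['img'][:,:,::-1],(400,300));b=cv2.resize(t['img'][110:290,130:370,::-1],(400,300))
cv2.imwrite('pics/m1.png',np.hstack([a,b]))
"
```

```text
[0.6287 0.0872 0.3909] [ 0.7 -0.1 -0.1] 7.2
top [163.5 242.6] [28.9 29.9] [0.502  0.2853 0.02  ]
side [229.6 320.4] [31.9 34.5] [0.5025 0.2874 0.02  ]
side [297.  254.7] [26.1 28.3] [0.4802 0.0881 0.02  ]
at [0.6284 0.0871 0.391 ] [180.    0.2   1.1] t 7.3 w 0.0798 q7 -108
xyz cm [-14.71  -0.14   9.15] twist [0.  0.2 0.1]
wrist ((274.3768005371094, 324.8865661621094), (27.751188278198242, 53.17466735839844), 90.35653686523438) [0.47115611 0.08438841 0.02      ] [0.47637816 0.08449738 0.028     ] (247, 315, 56, 26)
```

View pics/m1.png

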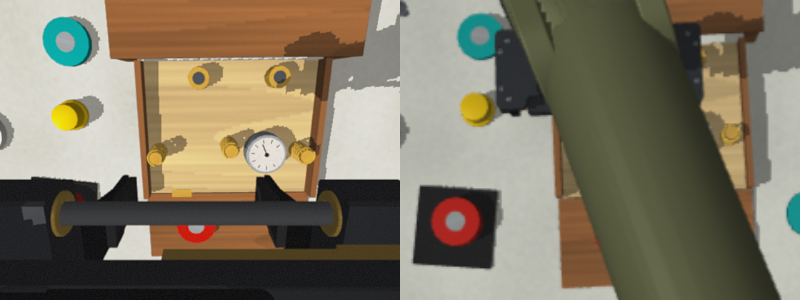

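The wrist view (left) shows the disc at about (196,230) on the flap, with the springs, gauge and nuts undisturbed in the drawer. Next I'll grasp it.

Request:
{"fn": "servo_tool", "kwargs": {
  "plan": [
    {"xyz":[-4,0,1],"twist":[0,0,0],"jaw":0},
    {"xyz":[-8,0,2],"twist":[0,0,0],"jaw":0},
    {"xyz":[-12,-0.1,3],"twist":[0,0,0],"jaw":0},
    {"xyz":[-14.7,-0.1,5],"twist":[0,0,0],"jaw":0},
    {"xyz":[-14.7,-0.1,9],"twist":[0,0,0],"jaw":0},
    {"xyz":[-14.7,-0.1,9],"twist":[0,0,0],"jaw":0},
    {"xyz":[-14.7,-0.1,9],"twist":[0,0,0],"jaw":0},
    {"xyz":[-14.7,-0.1,9],"twist":[0,0,0],"jaw":0},
    {"xyz":[-14.7,-0.1,9],"twist":[0,0,0],"jaw":0}
  ]
}}

```text
time_s: 8.1
tool_pos: [0.484, 0.0857, 0.3045]
tool_rot: [-179.9, -0.1, 1.0]
force: [-0.0, 0.2, 0.2]
grip_width: 0.0869
grasp_force: 0.0
```

```bash
python3 -c "
from h import *; from cell import env
go(env,(.481,.0858,.1925),1.)"; python3 look.py
```

```text
at [0.484  0.0857 0.3045] [-1.799e+02 -1.000e-01  1.000e+00] t 8.1 w 0.0869 q7 -105
xyz cm [-3.300e-01 -1.000e-02  1.119e+01] twist [-0.1 -0.1 -0. ]
[0.484  0.0857 0.3045] [-0.   0.2  0.2] 8.1
top [163.4 242.6] [28.9 29.6] [0.502  0.2856 0.02  ]
side [229.7 320.4] [32.  34.6] [0.5024 0.2874 0.02  ]
side [297.  254.7] [26.1 28.3] [0.4802 0.0881 0.02  ]
```

Request:
{"fn": "servo_tool", "kwargs": {
  "plan": [
    {"xyz":[-0.3,0,3],"twist":[0,0,0],"jaw":0},
    {"xyz":[-0.3,0,6],"twist":[0,0,0],"jaw":0},
    {"xyz":[-0.3,0,8.5],"twist":[0,0,0],"jaw":0},
    {"xyz":[-0.3,0,10],"twist":[0,0,0],"jaw":0},
    {"xyz":[-0.3,0,10.8],"twist":[0,0,0],"jaw":0},
    {"xyz":[-0.3,0,11.15],"twist":[0,0,0],"jaw":0},
    {"xyz":[-0.3,0,11.15],"twist":[0,0,0],"jaw":0},
    {"xyz":[-0.3,0,11.15],"twist":[0,0,0],"jaw":0}
  ]
}}

```text
time_s: 8.87
tool_pos: [0.4805, 0.0856, 0.1923]
tool_rot: [-180.0, -0.1, 1.0]
force: [-1.0, 0.9, 0.2]
grip_width: 0.0868
grasp_force: 0.0
```

Request:
{"fn": "servo_tool", "kwargs": {
  "plan": [
    {"xyz":[0,0,0],"twist":[0,0,0],"jaw":0.2},
    {"xyz":[0,0,0],"twist":[0,0,0],"jaw":0.24},
    {"xyz":[0,0,0],"twist":[0,0,0],"jaw":0.27},
    {"xyz":[0,0,0],"twist":[0,0,0],"jaw":0.3},
    {"xyz":[0,0,0],"twist":[0,0,0],"jaw":0.33},
    {"xyz":[0,0,0],"twist":[0,0,0],"jaw":0.36},
    {"xyz":[0,0,0],"twist":[0,0,0],"jaw":0.4},
    {"xyz":[0,0,0],"twist":[0,0,0],"jaw":0.4},
    {"xyz":[0,0,0],"twist":[0,0,0],"jaw":0.4},
    {"xyz":[0,0,0],"twist":[0,0,0],"jaw":0.4}
  ],
  "newtons": 15
}}

```text
time_s: 9.7
tool_pos: [0.4797, 0.0853, 0.1914]
tool_rot: [180.0, -0.0, 1.0]
force: [-0.5, -1.1, 2.4]
grip_width: 0.0595
grasp_force: 15.0
```

Request:
{"fn": "servo_tool", "kwargs": {
  "plan": [
    {"xyz":[0,0,-0.5],"twist":[0,0,0],"jaw":0.4},
    {"xyz":[0,0,-2],"twist":[0,0,0],"jaw":0.4},
    {"xyz":[0,0,-4],"twist":[0,0,0],"jaw":0.4},
    {"xyz":[0,0,-6],"twist":[0,0,0],"jaw":0.4},
    {"xyz":[0,0,-8],"twist":[0,0,0],"jaw":0.4},
    {"xyz":[0,0,-8],"twist":[0,0,0],"jaw":0.4},
    {"xyz":[0,0,-8],"twist":[0,0,0],"jaw":0.4}
  ],
  "newtons": 20
}}

```text
time_s: 10.28
tool_pos: [0.4799, 0.0855, 0.272]
tool_rot: [180.0, -0.1, 1.0]
force: [0.0, 0.3, -0.9]
grip_width: 0.0596
grasp_force: 20.0
```

```bash
cat > side.py <<'E'
from h import *; from cell import env
o=env.get_obs();p=o['tool_pos'];z=p[2]-.1834+.012   # disc top height
c=env.read_camera('side');pickle.dump(c,open('side2.pkl','wb'))
print(p,o['grip_width'],o['time_s'])
for k in blobs(c,*RED,60):
    if cv2.boundingRect(k)[0]>430: continue
    e=cv2.fitEllipse(k);print(np.round(e[0],1),np.round(e[1],1),'at disc height',np.round(ray(c,e[0],z)-p,4),'at .028',np.round(ray(c,e[0],.028),4))
E
python3 side.py;python3 -c "
from h import *; from cell import env
c=pickle.load(open('side2.pkl','rb'));cv2.imwrite('pics/s2.png',cv2.resize(c['img'][150:350,170:370,::-1],None,fx=3,fy=3,interpolation=cv2.INTER_CUBIC))
go(env,(.5,.285,.27),-20)"
```

```text
[0.47988558 0.0855396  0.27204256] 0.05956972001673005 10.2833
[229.7 320.4] [32.  34.5] at disc height [-0.0077  0.2306 -0.1714] at .028 [0.4994 0.2903 0.028 ]
[305.5 236.6] [11.  22.9] at disc height [-0.0178  0.0049 -0.1714] at .028 [0.4883 0.0436 0.028 ]
at [0.4793 0.0853 0.2709] [180.   0.   1.] t 10.3333 w 0.0597 q7 -107
xyz cm [  2.42 -19.93   0.09] twist [ 0.  0. 21.]
```

View pics/s2.png

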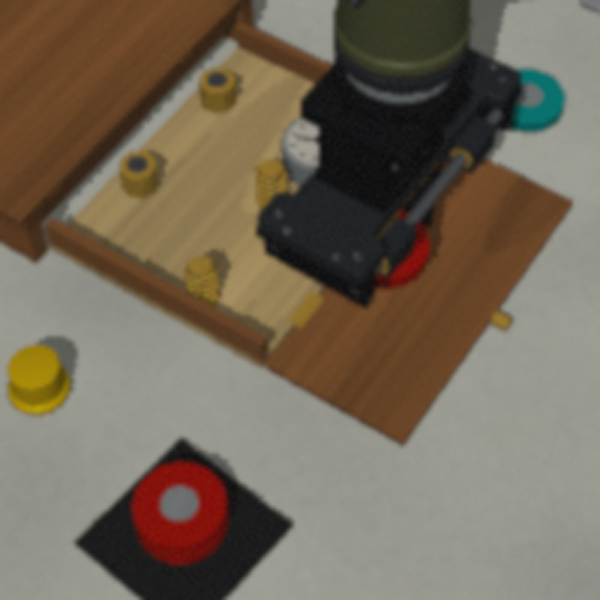

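The crop shows the disc held in the jaws at (405,250), with everything else in place and the pile's dot at (180,504). I'll use the steel dots, which mark the true plate centres, to get the disc and pile positions from the same camera.

```bash
cat > dot.py <<'E'
from h import *
def dots(c):
    h=cv2.cvtColor(c["img"],cv2.COLOR_RGB2HSV);out=[]
    for k in blobs(c,*RED,60):
        if cv2.boundingRect(k)[0]>430: continue
        m=np.zeros(h.shape[:2],np.uint8);cv2.drawContours(m,[k],-1,255,-1)
        w=((m>0)&(h[:,:,1]<150)).astype(np.uint8)
        w=cv2.morphologyEx(w,cv2.MORPH_OPEN,np.ones((3,3),np.uint8))
        n,l,s,ce=cv2.connectedComponentsWithStats(w)
        if n>1: i=1+np.argmax(s[1:,4]);out.append((ce[i],s[i,4]))
    return out
E
python3 -c "
from dot import *
for f in ('top0','top1','side0','side1'):
    c=pickle.load(open(f+'.pkl','rb'))
    for d,a in dots(c): print(f,np.round(d,1),a,np.round(ray(c,d,.020)[:2],4),np.round(ray(c,d,.028)[:2],4))
c=pickle.load(open('w1.pkl','rb'))
for d,a in dots(c): print('w1',d,a,ray(c,d,.02))
"
```

```text
top0 [162.7 242.3] 120 [0.5026 0.2869] [0.5022 0.2851]
top0 [258.  195.5] 113 [0.5962 0.0866] [0.5951 0.0862]
top1 [162.7 242.3] 120 [0.5026 0.2869] [0.5022 0.2851]
side0 [229.2 317.4] 134 [0.5071 0.283 ] [0.504  0.2859]
side0 [252.  229.2] 90 [0.5975 0.088 ] [0.5937 0.0927]
side1 [229.1 317.5] 133 [0.5071 0.2831] [0.504 0.286]
side1 [297.  253.2] 105 [0.4824 0.0848] [0.4796 0.0895]
w1 [275.05633803 222.69953052] 426 [0.59698748 0.08790095 0.02      ]
```

Request:
{"fn": "servo_tool", "kwargs": {
  "plan": [
    {"xyz":[0.4,-2,0],"twist":[0,0,0],"jaw":0.4},
    {"xyz":[0.8,-5,0],"twist":[0,0,0],"jaw":0.4},
    {"xyz":[1.2,-8,0],"twist":[0,0,0],"jaw":0.4},
    {"xyz":[1.6,-11,0],"twist":[0,0,0],"jaw":0.4},
    {"xyz":[2,-14,0],"twist":[0,0,0],"jaw":0.4},
    {"xyz":[2.4,-17,0],"twist":[0,0,0],"jaw":0.4},
    {"xyz":[2.5,-19,0],"twist":[0,0,0],"jaw":0.4},
    {"xyz":[2.5,-20,0],"twist":[0,0,0],"jaw":0.4},
    {"xyz":[2.5,-20,0],"twist":[0,0,0],"jaw":0.4},
    {"xyz":[2.5,-20,0],"twist":[0,0,0],"jaw":0.4}
  ]
}}

```text
time_s: 11.17
tool_pos: [0.5007, 0.2851, 0.27]
tool_rot: [179.9, 0.1, 1.0]
force: [-0.3, -1.3, -0.8]
grip_width: 0.0595
grasp_force: 20.0
```

Request:
{"fn": "servo_tool", "kwargs": {
  "plan": [
    {"xyz":[0,0,3],"twist":[0,0,0],"jaw":0.4},
    {"xyz":[0,0,4],"twist":[0,0,0],"jaw":0.4},
    {"xyz":[0,0,4],"twist":[0,0,0],"jaw":0.4},
    {"xyz":[0,0,4],"twist":[0,0,0],"jaw":0.4},
    {"xyz":[0,0,4],"twist":[0,0,0],"jaw":0.4}
  ]
}}

```text
time_s: 11.58
tool_pos: [0.5015, 0.2852, 0.232]
tool_rot: [180.0, -0.0, 0.9]
force: [0.0, -0.2, -1.2]
grip_width: 0.0593
grasp_force: 20.0
```

```bash
python3 -c "
from h import *; from cell import env
go(env,(.5013,.2857,.2115),1)
c=env.read_camera('side')
w=env.read_camera('wrist')
o=env.get_obs();u=proj(c,[.5,.286,.04]).astype(int);x,y=u;print(u)
a=cv2.resize(c['img'][y-50:y+50,x-66:x+67,::-1],(400,300),interpolation=cv2.INTER_CUBIC)
cv2.imwrite('pics/m2.png',np.hstack([a,cv2.resize(w['img'][:,:,::-1],(400,300))]))
"
```

```text
at [0.5015 0.2852 0.232 ] [180.   -0.    0.9] t 11.5833 w 0.0593 q7 -135
xyz cm [-0.02 -0.05  2.05] twist [ 0.  -0.  -0.1]
[230 315]
```

View pics/m2.png

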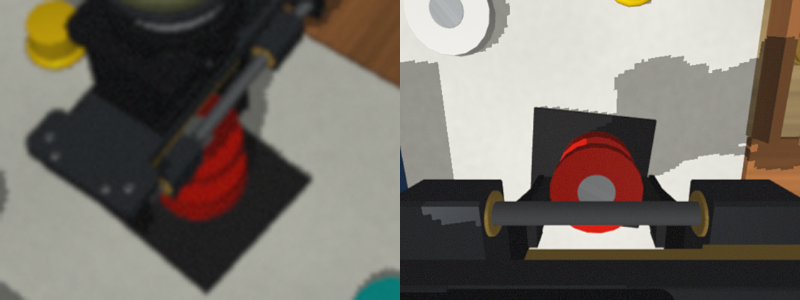

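The held disc is lined up over the pile in both views (wrist view: dot at (597,190), pile edge showing behind it at (590,138)). I'll lower it gently.

Request:
{"fn": "servo_tool", "kwargs": {
  "plan": [
    {"xyz":[0,-0.05,0.5],"twist":[0,0,0],"jaw":0.4},
    {"xyz":[0,-0.05,1.0],"twist":[0,0,0],"jaw":0.4},
    {"xyz":[0,-0.05,1.4],"twist":[0,0,0],"jaw":0.4},
    {"xyz":[0,-0.05,1.7],"twist":[0,0,0],"jaw":0.4},
    {"xyz":[0,-0.05,1.85],"twist":[0,0,0],"jaw":0.4},
    {"xyz":[0,-0.05,1.85],"twist":[0,0,0],"jaw":0.4},
    {"xyz":[0,-0.05,1.85],"twist":[0,0,0],"jaw":0.4},
    {"xyz":[0,-0.05,1.85],"twist":[0,0,0],"jaw":0.4}
  ]
}}

```text
time_s: 12.35
tool_pos: [0.5011, 0.2864, 0.2128]
tool_rot: [-180.0, -0.0, 1.0]
force: [0.0, -0.4, -0.8]
grip_width: 0.0592
grasp_force: 20.0
```

```bash
python3 -c "
from dot import *; from cell import env
go(env,(.5013,.2857,.2115),1); print(env.get_obs()['force'])
w=env.read_camera('wrist')
for k in blobs(w,*RED,200): print(cv2.boundingRect(k))
for d,a in dots(w): print(d,a,ray(w,d,.042))
"
```

```text
at [0.5011 0.2864 0.2128] [-180.   -0.    1.] t 12.35 w 0.0592 q7 -136
xyz cm [0.02 0.07 0.13] twist [-0. -0.  0.]
[ 0.04675737 -0.42259022 -0.75897694]
(238, 315, 74, 13)
(209, 189, 132, 93)
```

Request:
{"fn": "servo_tool", "kwargs": {
  "plan": [
    {"xyz":[0,0.05,0.05],"twist":[0,0,0],"jaw":0.4},
    {"xyz":[0,0.05,0.1],"twist":[0,0,0],"jaw":0.4},
    {"xyz":[0,0.05,0.1],"twist":[0,0,0],"jaw":0.4},
    {"xyz":[0,0.05,0.1],"twist":[0,0,0],"jaw":0.4}
  ]
}}

```text
time_s: 12.73
tool_pos: [0.501, 0.2857, 0.2117]
tool_rot: [180.0, 0.0, 1.0]
force: [-0.1, -0.4, -1.1]
grip_width: 0.0589
grasp_force: 20.0
```

Request:
{"fn": "servo_tool", "kwargs": {
  "plan": [
    {"xyz":[0,0,0.03],"twist":[0,0,0],"jaw":0.4},
    {"xyz":[0,0,0.05],"twist":[0,0,0],"jaw":0.4},
    {"xyz":[0,0,0.05],"twist":[0,0,0],"jaw":0.4}
  ]
}}

```text
time_s: 12.98
tool_pos: [0.5011, 0.2858, 0.2114]
tool_rot: [180.0, -0.0, 1.0]
force: [-0.5, -0.2, 1.3]
grip_width: 0.0593
grasp_force: 20.0
```

Contact: the vertical force went from -1.1 to +1.3 N. Now I'll release.

Request:
{"fn": "servo_tool", "kwargs": {
  "plan": [
    {"xyz":[0,0,0],"twist":[0,0,0],"jaw":0.33},
    {"xyz":[0,0,0],"twist":[0,0,0],"jaw":0.31},
    {"xyz":[0,0,0],"twist":[0,0,0],"jaw":0.29},
    {"xyz":[0,0,0],"twist":[0,0,0],"jaw":0.26},
    {"xyz":[0,0,0],"twist":[0,0,0],"jaw":0.2},
    {"xyz":[0,0,0],"twist":[0,0,0],"jaw":0.1},
    {"xyz":[0,0,0],"twist":[0,0,0],"jaw":0},
    {"xyz":[0,0,0],"twist":[0,0,0],"jaw":0},
    {"xyz":[0,0,0],"twist":[0,0,0],"jaw":0},
    {"xyz":[0,0,0],"twist":[0,0,0],"jaw":0}
  ],
  "newtons": 5
}}

```text
time_s: 13.82
tool_pos: [0.5011, 0.2858, 0.2112]
tool_rot: [180.0, 0.0, 1.0]
force: [0.4, 0.1, 0.2]
grip_width: 0.0858
grasp_force: 0.0
```

Request:
{"fn": "servo_tool", "kwargs": {
  "plan": [
    {"xyz":[0,0,-1],"twist":[0,0,0],"jaw":0},
    {"xyz":[0,0,-3],"twist":[0,0,0],"jaw":0},
    {"xyz":[0,0,-6],"twist":[0,0,0],"jaw":0},
    {"xyz":[0,0,-10],"twist":[0,0,0],"jaw":0},
    {"xyz":[0,0,-14],"twist":[0,0,0],"jaw":0},
    {"xyz":[4,4,-16],"twist":[0,0,0],"jaw":0},
    {"xyz":[7,8,-16],"twist":[0,0,0],"jaw":0},
    {"xyz":[10,12,-16],"twist":[0,0,0],"jaw":0},
    {"xyz":[12,16,-16],"twist":[0,0,0],"jaw":0},
    {"xyz":[12,18,-16],"twist":[0,0,0],"jaw":0}
  ]
}}

```text
time_s: 14.65
tool_pos: [0.6208, 0.119, 0.3723]
tool_rot: [-179.9, -0.1, 1.1]
force: [-0.1, -0.1, 0.1]
grip_width: 0.0873
grasp_force: 0.0
```

```bash
python3 -c "
from dot import *; from cell import env
print(env.get_obs()['tool_pos'],env.get_obs()['grip_width'])
ims=[]
for n,h in (('top',0),('side',0)):
    c=env.read_camera(n)
    for d,a in dots(c): print(n,np.round(d,1),a,np.round(ray(c,d,.040)[:2],4))
    x,y=proj(c,[.502,.2855,.03]).astype(int)
    ims.append(cv2.resize(c['img'][y-30:y+30,x-40:x+40,::-1],(400,300),interpolation=cv2.INTER_CUBIC))
cv2.imwrite('pics/m3.png',np.hstack(ims))
"
```

```text
[0.62078963 0.11900561 0.37234623] 0.08734767044259292
top [161.2 242. ] 127 [0.5023 0.2855]
side [228.7 314.5] 135 [0.5039 0.286 ]
```

View pics/m3.png

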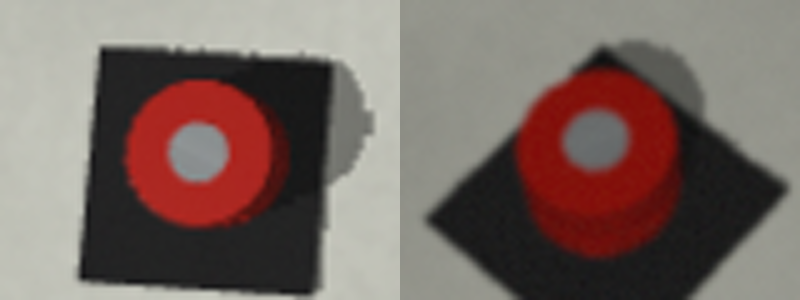

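The disc is flat on the pile: its dot is at (198,152) in the top crop and (596,139) in the side crop, within 0.5 mm of the pile's earlier centre. I'll hold still briefly, then hand in.

Request:
{"fn": "servo_tool", "kwargs": {
  "plan": [
    {"xyz":[0,0,0],"twist":[0,0,0],"jaw":0},
    {"xyz":[0,0,0],"twist":[0,0,0],"jaw":0},
    {"xyz":[0,0,0],"twist":[0,0,0],"jaw":0}
  ]
}}

```text
time_s: 15.0
tool_pos: [0.6186, 0.1223, 0.3717]
tool_rot: [-179.9, -0.0, 1.2]
force: [-0.0, 0.6, -0.6]
grip_width: 0.0873
grasp_force: 0.0
```

```bash
python3 -c "
from cell import env
print(env.sign_off())"
```

```text
the job is handed in; nothing more can be done
None
```

The red plate was slid out onto the flap, picked up and set flat on the pile, its centre within about 0.5 mm of the pile's; I handed in at 15 s, with nothing else seen to have moved, though I did not re-check the drawer items or the wrench after the placing.

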